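# Lay the sensor mast down on its service block

### The job

Lay the tall sensor mast down: with your fingers tip it over about its toe, which sits in the cross groove of the grey service block, until it lies flat along the block's long bed with the toe still in the groove. Push and support it with the fingers only, never gripping or lifting it, lower it gently all the way instead of letting it fall, and leave everything else where it is. Finish with the hand clear of everything.

Things in the scene. Friction and masses are not known exactly. Their poses are not given: they have to be found in the camera images.
- block: Grey service block on a dark sole, fixed, 223 mm long (x -78 to 145), 110 mm wide (sole 130), flat top 60 mm above the table. Origin on the table under the middle of its cross groove; +x, level, points along the long bed: the way the mast must fall; z up. A short standing ledge lies behind the groove, the bed in front, both at the same height.
- groove (a point): Middle of the groove's mouth, level with the block's top (60 mm above the table). The groove runs along y over the whole block, x from -8 to +8 mm, 12 mm deep. Its front wall is the stop; its rear wall keeps the toe from slipping back.
- bed_end (a point): Middle of the bed's far top edge (block frame 145, 0, 60 mm). Beyond it is free table: the head of the lying mast overhangs it by 74 mm (mast's top end at x = 219 mm), its underside 60 mm and its upper side 96 mm above the table.
- mast: Tall aluminium sensor mast, 0.3 to 0.6 kg, loose, standing on the block; 215 mm tall, foot, column and head flush on the front face x = -4 mm, on which it must lie. Origin level with its underside, above the toe's axis; z up along it, +x over the bed. Foot plate x -54 to -4, 80 mm wide, 14 thick; column 32 (x) x 38 mm. Mass centre about 23 mm behind and 86 mm above the toe axis.
- mast_toe (a point): Middle of the toe's axis (mast frame 0, 0, -4 mm). The toe is a round bar 12 mm thick, 76 mm long along y, under the foot's front edge; it lies in the groove with 2 mm play to each wall, and the mast turns about it. Tilted past about 15 degrees the mast falls on by itself and must be held up from the front.
- mast_head (a point): Middle of the top face of the black head (mast frame -22, 0, 215 mm). The head is 36 mm thick (x -40 to -4), 64 mm wide (y), 45 mm tall (z 170 to 215), with small lenses standing 4 mm out of its -x side.
- wheel: Loose black rubber wheel lying flat beside the block, 66 mm across, 26 mm high; bystander, origin under its centre.
- battery: Loose black battery pack 75 x 36 x 26 mm lying beside the block; bystander, origin under its centre.
- post: Loose upright square aluminium post, 30 x 30 mm, 130 mm tall, on a 50 mm square foot; bystander, origin under its centre.
- motor: Loose upright steel motor can, 36 mm across, 55 mm tall; bystander, origin under its centre.
- driver: Loose screwdriver lying on the table; bystander.
- rover: Loose small blue four-wheeled rover, about 150 x 135 x 72 mm; bystander, origin on the table under its centre.
- tray: Loose white divided parts tray 110 x 150 x 40 mm; bystander, origin under its centre.
Things that resemble listed ones, but are neither listed nor needed, are in the scene too. Leave any orange look-alike of the mast alone.

How it is judged:
By the outcome, as a careful person would: the job done as asked, in the order asked, and still so for the second after the job is handed in, with the robot touching nothing.
It also fails if it takes over 58 s, if anything falls off the work surface, if the arm or the gripper's body presses on something with over 40 N, if the wrist force passes 120 N, or if a joint passes its speed limit or range.

### The arm

A 7-joint arm with a two-finger parallel gripper is mounted at the origin on the work surface. World frame = base frame: x ahead of the robot, y to its left, z up, the work surface at z = 0. Lengths are in m, angles in rad, forces in N, time in s.
With the tool pointing down it reaches from about 0.4 to 0.875 m from the base axis. Payload 6.5 kg.
Tool frame: the origin (TCP) lies on the centre line of the jaws, within the pads' length; the fingertips stand 14 mm ahead of it and the grasp point (between the pads) lies 5 mm behind it; z points along the fingers, y is the direction in which the jaws open and shut (so a half turn about z gives the same grasp; the last joint's range is limited). The gripper opens to 88 mm and grips with 3 to 60 N. Pads are 18 mm wide; open, the fingers measure 123 mm over their backs; the gripper's body (75 mm by 187 mm) begins 45 mm behind the grasp point.
Start: joints at [-1.367, 0.536, -0.004, 1.538, 0.003, 1.067, -0.071], TCP at [0.173, 0.626, 0.253] pointing down, gripper open.
Joint ranges: [-2.7, 2.7], [-0.37, 2.16], [-1.27, 1.26], [0.24, 2.4], [-1.31, 4.45], [0.19, 1.91], [-2.76, 2.76]. Speed limits (rad/s): [2.39, 2.39, 3.14, 3.14, 3.14, 3.14, 3.14].

### API

Orientations are given as a unit quaternion [w, x, y, z].
In Python, from cell import sensors, read_camera, hand_in gives the robot as it stands. The module is installed in compiled form; this text tells all that it offers.
- The arm moves only by the tool play_rows, never from a script. Its argument "steps" is a list of rows, each a list of 7 numbers: the shift along the tool's x, y, z in units of 40 mm (1.0 is 40 mm), then the turn, a rotation vector about the tool's x, y, z in units of 6 degrees (1.0 is 6 degrees), then the gripper's target within -1 to 1 (shut at 1, half-way at 0, fully open at -1). In form: [[dx, dy, dz, wx, wy, wz, fingers], ...]. A call has 1 to 20 rows; each row is the pose to reach, as a shift and turn from the pose measured when the call began, along the tool's axes at that moment; what a row does not reach only later rows make up. A row lasts 1/10 s, in which the tool goes at most 50 mm and 8.59 degrees, less where a joint would pass 70% of its speed; a pose out of reach is approached as far as the arm can. A call with a gripper value outside its range is refused whole. The fingers move at their own pace and stop on an object; "squeeze" is the grip in N (left out, the last holds). Time passes only in rows, so rows that repeat a pose let the fingers close. It gives the time, the measured TCP pose, the force and the opening at its end, in the units of the state.
- sensors.get_obs(): the state, without advancing time (a new reading comes with each control period).
- read_camera(name): name is "side" or "top"; returns a dict with "pixels" (420x560x3 uint8, red, green, blue), "fx", "fy", "cx", "cy" (pixels), "T" (4x4, takes a point from camera to world coordinates). Camera axes: x right, y up, looking along -z (the intrinsics and any distortion apply to the point x, -y, -z); pixel columns grow to the right and rows downward; lengths in m; the calibration is good to about 2 mm. A picture is of the moment at which its call begins. There is no depth.
- hand_in(): hands the job in, once; it reports no verdict.
The state is a dict: "time_s": time; "qpos": joint angles; "qvel": joint speeds; "tau": joint torques, N m; "tool_pos": TCP position; "tool_rot": TCP orientation; "wrist_force": force on the tool from outside, world axes, zero at the start; "ft_torque": the same for the moment, N m; "finger_gap": finger opening in m.
Only numpy, scipy, OpenCV 4.12 (cv2) and the standard library are available. Lean on these libraries where they do the work, as an engineer would, in place of code of your own. Each camera call takes 0.05 s, during which the arm holds its last target.

## Working session

There is one attempt and no reset: what is moved stays moved. The work goes in short steps, Python scripts to look and compute and a tool call to move; the robot and the scene stay as the last step left them, time stands still between calls to the robot, and variables do not carry over. Pictures are saved under pics/ and viewed, and the job is handed in when it is done.

Besides the shell and the picture viewer there is one more tool, called after ">>>" as a command line: name --pt "numbers of a row" for each row, then --argument value for the rest. play_rows: Moves the arm, as the interface text tells. Its arguments: {"type":"object","properties":{"steps":{"type":"array","items":{"type":"array","items":{"type":"number"}}},"squeeze":{"type":"number"}},"required":["steps"]}

```bash
mkdir -p pics
python3 - <<'E'
from cell import sensors, read_camera
import cv2,numpy as np,pickle
o=sensors.get_obs();print(o)
for n in("side","top"):
    c=read_camera(n);pickle.dump(c,open(n+"0.pkl","wb"));cv2.imwrite(f"pics/{n}0.png",c["pixels"][:,:,::-1])
    print(n,{k:v for k,v in c.items() if k!="pixels"})
E
```

```text
{'time_s': 0.0, 'qpos': array([-1.36720794,  0.53719851, -0.0044719 ,  1.53882496,  0.00260394,
        1.06729196, -0.07122201]), 'qvel': array([ 8.39602769e-04,  4.73225250e-04, -1.77744326e-03, -2.69745006e-05,
        1.08254428e-04, -7.87253200e-04, -8.60591496e-04]), 'tau': array([-5.89643259e-04, -5.70996666e+01,  9.90630873e-01, -2.51595622e+01,
       -5.61979122e-02,  1.82005571e-02,  1.70337953e-04]), 'tool_pos': array([0.17308557, 0.62593764, 0.25183655]), 'tool_rot': array([-5.94696176e-05,  1.34445613e-01,  9.90920602e-01, -8.56422380e-04]), 'wrist_force': array([-0.4381027 ,  0.54358619,  0.24372222]), 'ft_torque': array([-0.01049845, -0.01635097,  0.00051325]), 'finger_gap': 0.08793960040036783}
side {'fx': 414.34882423317487, 'fy': 414.34882423317487, 'cx': 286.5925606995593, 'cy': 212.48993845006092, 'T': array([[ 0.99396697,  0.08220876, -0.07260432,  0.39069757],
       [-0.10835989,  0.63365654, -0.76598794, -0.9040023 ],
       [-0.01696472,  0.76923411,  0.6387418 ,  0.93816166],
       [ 0.        ,  0.        ,  0.        ,  1.        ]])}
top {'fx': 450.91987083040016, 'fy': 450.91987083040016, 'cx': 280.2286086679266, 'cy': 210.90009999981916, 'T': array([[ 0.02068743,  0.99334138, -0.11333546,  0.33288203],
       [-0.9995397 ,  0.01803296, -0.02439678, -0.00190926],
       [-0.02219056,  0.113788  ,  0.9932572 ,  1.51220231],
       [ 0.        ,  0.        ,  0.        ,  1.        ]])}
```

View pics/side0.png

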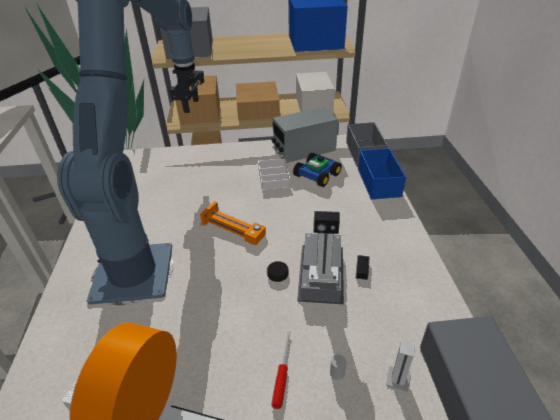

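View pics/top0.png

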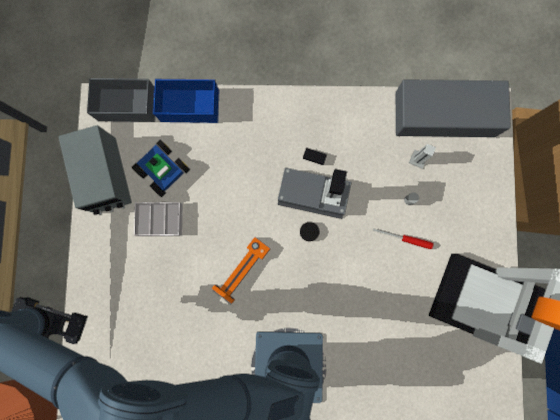

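The side view shows the mast standing on the block near (325,250). In the top view the block is at about (314,192), with the mast at its right end and the bed pointing left, which is world +y. I'll zoom in.

Run:
```python
import cv2,pickle
for n,(x0,y0,x1,y1) in {"side":(250,195,390,310),"top":(260,135,380,250)}.items():
    im=pickle.load(open(n+"0.pkl","rb"))["pixels"][y0:y1,x0:x1,::-1]
    cv2.imwrite(f"pics/{n}0z.png",cv2.resize(im,None,fx=5,fy=5,interpolation=cv2.INTER_CUBIC))
```

```text
(no output)
```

View pics/side0z.png

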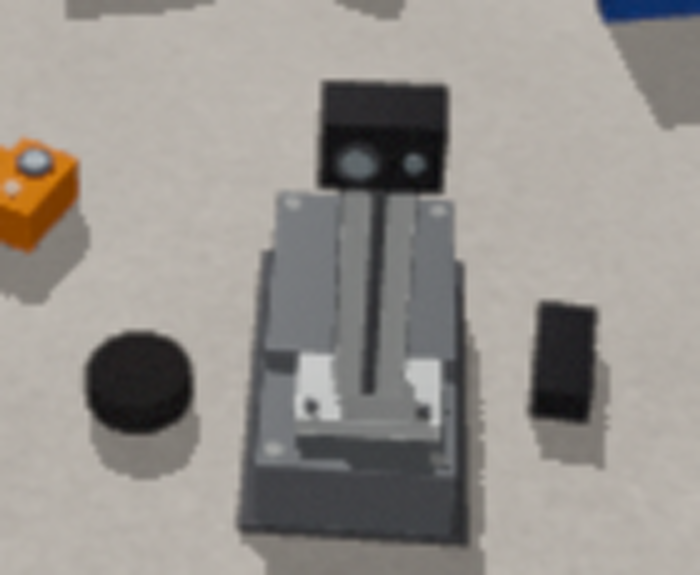

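View pics/top0z.png

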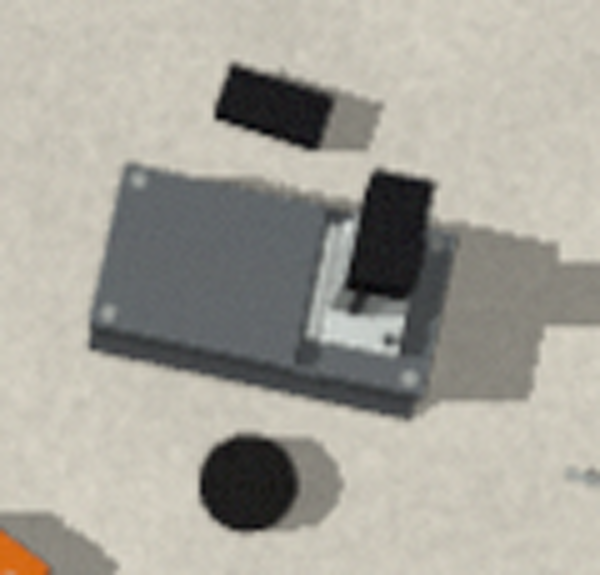

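```bash
cat > h.py <<'E'
import numpy as np,pickle
from scipy.spatial.transform import Rotation as R
def ray(c,u,v):
    d=c["T"][:3,:3]@np.array([(u-c["cx"])/c["fx"],-(v-c["cy"])/c["fy"],-1.]);return c["T"][:3,3],d
def onz(c,u,v,z):
    o,d=ray(c,u,v);return o+d*(z-o[2])/d[2]
def proj(c,p):
    q=np.linalg.inv(c["T"])@np.append(p,1);return np.array([c["cx"]+c["fx"]*q[0]/-q[2],c["cy"]-c["fy"]*q[1]/-q[2]])
E
python3 - <<'E'
from h import *
t=pickle.load(open("top0.pkl","rb"));s=pickle.load(open("side0.pkl","rb"))
zt=lambda x,y:((x+.5)/5-.5+260,(y+.5)/5-.5+135)
zs=lambda x,y:((x+.5)/5-.5+250,(y+.5)/5-.5+195)
P=[onz(t,*zt(*p),.06) for p in((130,163),(92,325),(415,390),(460,235))]
for p in P:print(p.round(4))
print("len",[np.linalg.norm(P[i]-P[(i+1)%4]).round(4) for i in range(4)])
print("side block corners",[onz(s,*zs(*p),.06).round(4) for p in((278,190),(455,203),(257,465),(453,473))])
print("toptop head",[onz(t,*zt(*p),.275).round(4) for p in((377,170),(435,180),(407,298),(349,287))])
print("side head",[onz(s,*zs(*p),.275).round(4) for p in((322,82),(448,86),(445,137),(320,133))])
print("wheel",onz(t,*zt(248,482),.026),onz(s,*zs(139,370),.026)); print("batt",onz(t,*zt(275,105),.026))
E
```

```text
[0.6431 0.0191 0.06  ]
[0.5354 0.0418 0.06  ]
[ 0.4967 -0.1679  0.06  ]
[ 0.5988 -0.1966  0.06  ]
len [np.float64(0.11), np.float64(0.2132), np.float64(0.106), np.float64(0.2202)]
side block corners [array([0.5376, 0.0436, 0.06  ]), array([0.6448, 0.0179, 0.06  ]), array([ 0.4947, -0.174 ,  0.06  ]), array([ 0.5992, -0.1925,  0.06  ])]
toptop head [array([ 0.5954, -0.1216,  0.275 ]), array([ 0.5902, -0.1538,  0.275 ]), array([ 0.5236, -0.1387,  0.275 ]), array([ 0.5292, -0.1066,  0.275 ])]
side head [array([ 0.535 , -0.1118,  0.275 ]), array([ 0.597, -0.123,  0.275]), array([ 0.5875, -0.161 ,  0.275 ]), array([ 0.5278, -0.1503,  0.275 ])]
wheel [ 0.43751564 -0.06230399  0.026     ] [ 0.43912303 -0.06548515  0.026     ]
batt [ 0.69153347 -0.07702528  0.026     ]
```

>>> play_rows --pt "-1 -0.7 -1.0 0 0 0 -1" --pt "-2 -1.4 -1.2 0 0 0 -1" --pt "-3 -2.1 -1.2 0 0 -0.1 -1" --pt "-4 -2.9 -1.2 0 0 -0.2 -1" --pt "-5 -3.6 -1.2 0 0 -0.3 -1" --pt "-6 -4.3 -1.2 0 0 -0.4 -1" --pt "-7 -5.0 -1.2 0 0 -0.5 -1" --pt "-8 -5.8 -1.2 0 0 -0.65 -1" --pt "-9 -6.5 -1.2 0 0 -0.65 -1" --pt "-10 -7.2 -1.2 0 0 -0.65 -1" --pt "-11 -7.9 -1.2 0 0 -0.65 -1" --pt "-12 -8.6 -1.2 0 0 -0.65 -1" --pt "-13 -9.4 -1.2 0 0 -0.65 -1" --pt "-14 -10.1 -1.2 0 0 -0.65 -1" --pt "-14 -10.1 -1.2 0 0 -0.65 -1" --pt "-14 -10.1 -1.2 0 0 -0.65 -1"

```text
time_s: 1.7
tool_pos: [0.6054, 0.086, 0.3]
tool_rot: [-0.001, 0.102, 0.995, -0.001]
wrist_force: [0.0, 0.8, 0.1]
finger_gap: 0.0881
```

```bash
cat > st.py <<'E'
from cell import sensors
from h import *
np.set_printoptions(precision=4,suppress=True)
o=sensors.get_obs()
q=o["tool_rot"];M=R.from_quat([q[1],q[2],q[3],q[0]]).as_matrix()
print("t",o["time_s"],"q",o["qpos"],"pos",o["tool_pos"],"F",o["wrist_force"],"gap",o["finger_gap"]);print(M)
E
python3 st.py
```

```text
t 1.7 q [-0.4     0.4315  0.2535  1.6059 -0.1148  1.1206  1.2475] pos [0.6054 0.086  0.3   ] F [0.006  0.8077 0.0752] gap 0.0880787195055254
[[-0.9791  0.2033 -0.0013]
 [ 0.2033  0.9791 -0.002 ]
 [ 0.0008 -0.0023 -1.    ]]
```

>>> play_rows --pt "0 0 0 1 0 0 -1" --pt "0 0 0 2 0 0 -1" --pt "0 0 0 3 0 0 -1" --pt "0 0 0 4 0 0 -1" --pt "0 0 0 5 0 0 -1" --pt "0 0 0 6 0 0 -1" --pt "0 0 0 7 0 0 -1" --pt "0 0 0 8 0 0 -1" --pt "0 0 0 8.5 0 0 -1" --pt "0 0 0 8.5 0 0 -1" --pt "0 0 0 8.5 0 0 -1"

```text
time_s: 2.8
tool_pos: [0.6053, 0.086, 0.3002]
tool_rot: [-0.044, 0.092, 0.898, -0.429]
wrist_force: [0.2, -0.9, 0.0]
finger_gap: 0.0879
```

```bash
python3 st.py
```

```text
t 2.8 q [-0.7752  0.7832  0.433   1.3636  0.4105  1.591   0.8836] pos [0.6053 0.086  0.3002] F [ 0.2472 -0.8998  0.0267] gap 0.0879435010642064
[[-0.9792  0.1273 -0.1583]
 [ 0.2031  0.6157 -0.7613]
 [ 0.0006 -0.7776 -0.6287]]
```

>>> play_rows --pt "0 0.5 0.4 0 0 0 -1" --pt "0 1 0.8 0 0 0 -1" --pt "0 1.5 1.2 0 0 0 -1" --pt "0 2 1.6 0 0 0 -1" --pt "0 2.5 2.0 0 0 0 -1" --pt "0 3 2.4 0 0 0 -1" --pt "0 3.4 2.75 0 0 0 -1" --pt "0 3.8 3.1 0 0 0 -1" --pt "0 3.8 3.1 0 0 0 -1"

```text
time_s: 3.7
tool_pos: [0.6037, 0.0845, 0.1017]
tool_rot: [-0.046, 0.092, 0.897, -0.429]
wrist_force: [0.0, -0.6, -0.1]
finger_gap: 0.0879
```

```bash
python3 st.py
python3 - <<'E'
from cell import read_camera
import cv2,pickle
for n in("side","top"):
    c=read_camera(n);cv2.imwrite(f"pics/{n}1.png",c["pixels"][:,:,::-1])
E
```

```text
t 3.7 q [-0.7457  1.0325  0.3784  1.4104  0.3556  1.3476  0.7326] pos [0.6037 0.0845 0.1017] F [ 0.0048 -0.5804 -0.0803] gap 0.08793813070162237
[[-0.9789  0.1253 -0.1612]
 [ 0.2041  0.615  -0.7616]
 [ 0.0037 -0.7785 -0.6276]]
```

View pics/side1.png

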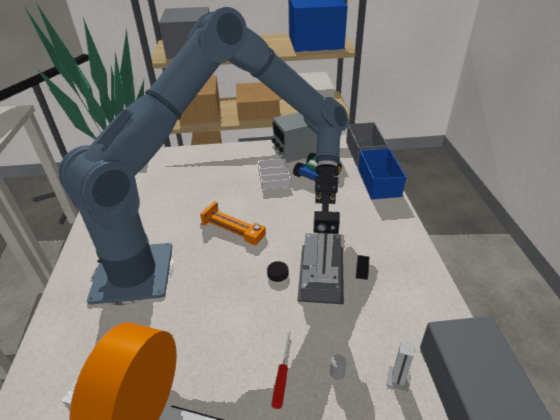

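View pics/top1.png

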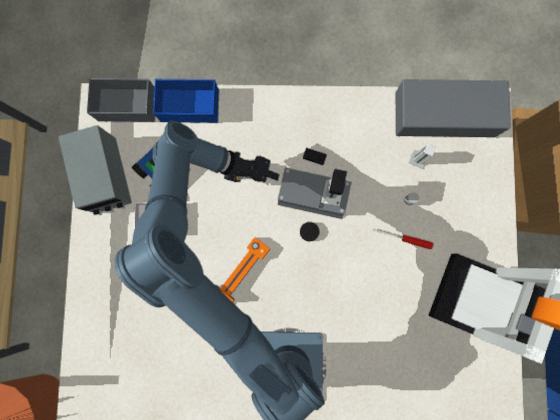

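>>> play_rows --pt "0 -0.7 -0.6 0 0 0 -1" --pt "0 -1.5 -1.2 0 0 0 -1" --pt "0 -2.2 -1.8 0 0 0 -1" --pt "0 -3.0 -2.4 -0.5 0 0 -1" --pt "0 -3.7 -3.0 -1 0 0 -1" --pt "0 -4.4 -3.6 -2 0 0 -1" --pt "0 -5.1 -4.1 -3 0 0 -1" --pt "0 -5.1 -4.1 -4 0 0 -1" --pt "0 -5.1 -4.1 -5 0 0 -1" --pt "0 -5.6 -3.5 -6 0 0 -1" --pt "0 -6.1 -2.9 -7 0 0 -1" --pt "0 -6.6 -2.2 -8 0 0 -1" --pt "0 -7.1 -1.6 -8.52 0 0 -1" --pt "0 -7.6 -1.0 -8.52 0 0 -1" --pt "0 -8.1 -0.4 -8.52 0 0 -1" --pt "0 -8.55 0.25 -8.52 0 0 -1" --pt "0 -8.55 0.25 -8.52 0 0 -1" --pt "0 -8.55 0.25 -8.52 0 0 -1"

```text
time_s: 5.6
tool_pos: [0.5598, -0.1341, 0.3655]
tool_rot: [0.001, 0.103, 0.995, 0.001]
wrist_force: [0.5, 1.4, 0.4]
finger_gap: 0.0884
```

```bash
python3 st.py
python3 - <<'E'
from cell import read_camera
import cv2,pickle
for n in("side","top"):
    c=read_camera(n);pickle.dump(c,open(n+"2.pkl","wb"));cv2.imwrite(f"pics/{n}2.png",c["pixels"][:,:,::-1])
E
```

```text
t 5.6 q [-0.1359  0.3168  0.3806  1.6219 -0.125   1.225   1.6337] pos [ 0.5598 -0.1341  0.3655] F [0.4952 1.3962 0.4263] gap 0.08844284076372232
[[-0.9787  0.2054  0.002 ]
 [ 0.2054  0.9787  0.0012]
 [-0.0017  0.0015 -1.    ]]
```

View pics/side2.png

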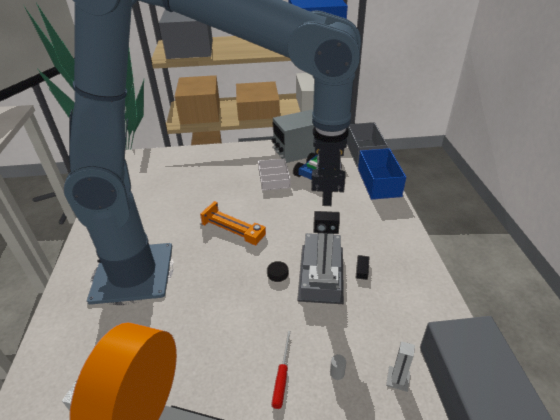

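The hand is straight above the head, with the fingers at (327,190) and the head at (327,222). I'll descend so the fingers straddle it and partly close without touching.

>>> play_rows --pt "0 0 0.5 0 0 0 -1" --pt "0 0 1.0 0 0 0 -1" --pt "0 0 1.4 0 0 0 -1" --pt "0 0 1.7 0 0 0 -1" --pt "0 0 2.0 0 0 0 -1" --pt "0 0 2.3 0 0 0 -1" --pt "0 0 2.45 0 0 0 -1" --pt "0 0 2.45 0 0 0 -0.25" --pt "0 0 2.45 0 0 0 -0.25" --pt "0 0 2.45 0 0 0 -0.25" --pt "0 0 2.45 0 0 0 -0.25" --pt "0 0 2.45 0 0 0 -0.25" --squeeze 3

```text
time_s: 6.9
tool_pos: [0.5606, -0.132, 0.2673]
tool_rot: [0.001, 0.102, 0.995, 0.001]
wrist_force: [0.2, -0.8, 0.1]
finger_gap: 0.0551
```

```bash
python3 st.py
python3 - <<'E'
from cell import read_camera
import cv2,pickle
for n,(x0,y0,x1,y1) in {"side":(250,135,390,310),"top":(260,115,380,250)}.items():
    c=read_camera(n);pickle.dump(c,open(n+"3.pkl","wb"))
    cv2.imwrite(f"pics/{n}3z.png",cv2.resize(c["pixels"][y0:y1,x0:x1,::-1],None,fx=3.4,fy=3.4,interpolation=cv2.INTER_CUBIC))
E
```

```text
t 6.9 q [-0.1176  0.4064  0.3572  1.7436 -0.1655  1.0193  1.667 ] pos [ 0.5606 -0.132   0.2673] F [ 0.2378 -0.8092  0.0848] gap 0.055072199212073965
[[-0.9794  0.202   0.0019]
 [ 0.202   0.9794  0.0017]
 [-0.0016  0.0021 -1.    ]]
```

View pics/side3z.png

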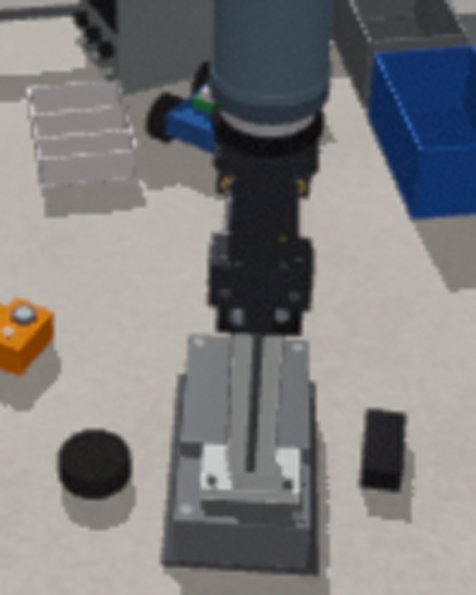

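View pics/top3z.png

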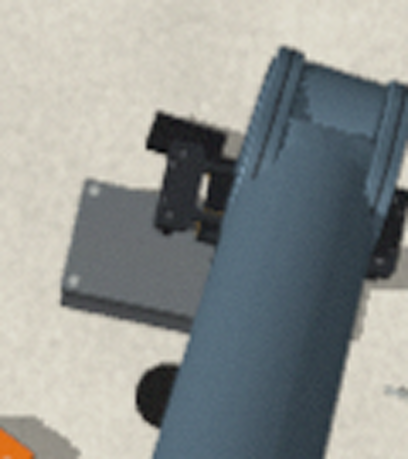

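```bash
cat > gen.py <<'E'
from cell import sensors
from h import *
G=np.array([.563,-.110]);d=np.array([.2025,.9793]);l=np.array([-.9793,.2025])
X=np.array([l[0],l[1],0]);U=np.array([0,0,1.])
D=np.array([d[0],d[1],0])
def frame(b):
    t=-np.sin(b)*D-np.cos(b)*U; f=np.cos(b)*D-np.sin(b)*U
    return np.stack([X,f,t],1)
def pos(x,z,lat=-.001): return np.array([*(G+d*x+l*lat),.056+z])
def tcp1(b,x0=-.022,z0=.2113):
    b=np.radians(b);return x0*np.cos(b)+z0*np.sin(b),-x0*np.sin(b)+z0*np.cos(b)
def tcp2(th,b,g,sc=-.0078):
    th=np.radians(th);b=np.radians(b)
    E=np.array([-.004*np.cos(th)+.219*np.sin(th),.004*np.sin(th)+.219*np.cos(th)])
    t=np.array([-np.sin(b),-np.cos(b)]);f=np.array([np.cos(b),-np.sin(b)])
    return E-sc*t-g/2*f
def rows(lst):  # (x,z,bdeg,g)
    o=sensors.get_obs();q=o["tool_rot"];M=R.from_quat([q[1],q[2],q[3],q[0]]).as_matrix();p=o["tool_pos"]
    out=[]
    for x,z,b,g in lst:
        dp=M.T@(pos(x,z)-p)/.04; rv=R.from_matrix(M.T@frame(np.radians(b))).as_rotvec(degrees=True)/6
        out.append([round(float(v),2) for v in [*dp,*rv,1-g/.044]])
    print(str(out))
E
python3 - <<'E'
from gen import *
rows([(*tcp1(b),b,.050) for b in [0,0,0,.5,1,1.5,2,2.5,3,3.5,4,4.5,5,5.5,6,6.5,7,7,7]])
E
```

```text
[[0.03, -0.0, -0.0, 0.02, 0.01, 0.0, -0.14], [0.03, -0.0, -0.0, 0.02, 0.01, 0.0, -0.14], [0.03, -0.0, -0.0, 0.02, 0.01, 0.0, -0.14], [0.03, 0.05, -0.01, 0.1, 0.01, 0.0, -0.14], [0.03, 0.09, -0.01, 0.19, 0.01, 0.0, -0.14], [0.03, 0.14, -0.02, 0.27, 0.01, 0.0, -0.14], [0.03, 0.18, -0.02, 0.35, 0.01, 0.0, -0.14], [0.03, 0.23, -0.02, 0.44, 0.01, 0.0, -0.14], [0.03, 0.28, -0.02, 0.52, 0.01, 0.0, -0.14], [0.03, 0.32, -0.03, 0.6, 0.01, 0.0, -0.14], [0.03, 0.37, -0.03, 0.69, 0.01, 0.0, -0.14], [0.03, 0.42, -0.03, 0.77, 0.01, 0.0, -0.14], [0.03, 0.46, -0.03, 0.85, 0.01, 0.0, -0.14], [0.03, 0.51, -0.03, 0.94, 0.01, 0.0, -0.14], [0.03, 0.55, -0.03, 1.02, 0.01, 0.0, -0.14], [0.03, 0.6, -0.03, 1.1, 0.01, 0.0, -0.14], [0.03, 0.65, -0.03, 1.19, 0.01, 0.0, -0.14], [0.03, 0.65, -0.03, 1.19, 0.01, 0.0, -0.14], [0.03, 0.65, -0.03, 1.19, 0.01, 0.0, -0.14]]
```

>>> play_rows --pt "0.03 0 0 0 0 0 -0.14" --pt "0.03 0 0 0 0 0 -0.14" --pt "0.03 0 0 0 0 0 -0.14" --pt "0.03 0.05 -0.01 0.1 0 0 -0.14" --pt "0.03 0.09 -0.01 0.19 0 0 -0.14" --pt "0.03 0.14 -0.02 0.27 0 0 -0.14" --pt "0.03 0.18 -0.02 0.35 0 0 -0.14" --pt "0.03 0.23 -0.02 0.44 0 0 -0.14" --pt "0.03 0.28 -0.02 0.52 0 0 -0.14" --pt "0.03 0.32 -0.03 0.6 0 0 -0.14" --pt "0.03 0.37 -0.03 0.69 0 0 -0.14" --pt "0.03 0.42 -0.03 0.77 0 0 -0.14" --pt "0.03 0.46 -0.03 0.85 0 0 -0.14" --pt "0.03 0.51 -0.03 0.94 0 0 -0.14" --pt "0.03 0.55 -0.03 1.02 0 0 -0.14" --pt "0.03 0.6 -0.03 1.1 0 0 -0.14" --pt "0.03 0.65 -0.03 1.19 0 0 -0.14" --pt "0.03 0.65 -0.03 1.19 0 0 -0.14"

```text
time_s: 8.8
tool_pos: [0.5648, -0.1054, 0.2683]
tool_rot: [-0.006, 0.101, 0.993, -0.061]
wrist_force: [0.1, -1.1, 0.6]
finger_gap: 0.0502
```

```bash
python3 st.py
python3 - <<'E'
from cell import read_camera
import cv2,pickle
for n,(x0,y0,x1,y1) in {"side":(250,135,390,310)}.items():
    c=read_camera(n);pickle.dump(c,open(n+"4.pkl","wb"))
    cv2.imwrite(f"pics/{n}4z.png",cv2.resize(c["pixels"][y0:y1,x0:x1,::-1],None,fx=3.4,fy=3.4,interpolation=cv2.INTER_CUBIC))
from gen import *
rows([(*tcp1(b),b,.050) for b in np.arange(7.8,22.1,.8)])
E
```

```text
t 8.8 q [-0.2562  0.4126  0.3901  1.7449 -0.0361  1.0233  1.4923] pos [ 0.5648 -0.1054  0.2683] F [ 0.1009 -1.0639  0.5788] gap 0.050243524953502414
[[-0.9796  0.1995 -0.0235]
 [ 0.2009  0.9722 -0.1202]
 [-0.0011 -0.1224 -0.9925]]
[[-0.0, 0.06, -0.01, 0.13, 0.01, 0.01, -0.14], [-0.0, 0.13, -0.01, 0.26, 0.01, 0.01, -0.14], [-0.0, 0.21, -0.02, 0.39, 0.01, 0.01, -0.14], [-0.0, 0.28, -0.02, 0.53, 0.01, 0.01, -0.14], [-0.0, 0.36, -0.03, 0.66, 0.01, 0.01, -0.14], [-0.0, 0.43, -0.03, 0.79, 0.01, 0.01, -0.14], [-0.0, 0.51, -0.03, 0.93, 0.01, 0.01, -0.14], [-0.0, 0.58, -0.03, 1.06, 0.01, 0.01, -0.14], [-0.01, 0.65, -0.03, 1.19, 0.01, 0.01, -0.14], [-0.01, 0.73, -0.03, 1.33, 0.01, 0.01, -0.14], [-0.01, 0.8, -0.02, 1.46, 0.01, 0.01, -0.14], [-0.01, 0.88, -0.02, 1.59, 0.01, 0.01, -0.14], [-0.01, 0.95, -0.01, 1.73, 0.01, 0.01, -0.14], [-0.01, 1.02, -0.01, 1.86, 0.01, 0.01, -0.14], [-0.01, 1.1, 0.0, 1.99, 0.01, 0.01, -0.14], [-0.01, 1.17, 0.01, 2.13, 0.01, 0.01, -0.14], [-0.01, 1.24, 0.02, 2.26, 0.01, 0.01, -0.14], [-0.01, 1.32, 0.03, 2.39, 0.01, 0.01, -0.14]]
```

View pics/side4z.png

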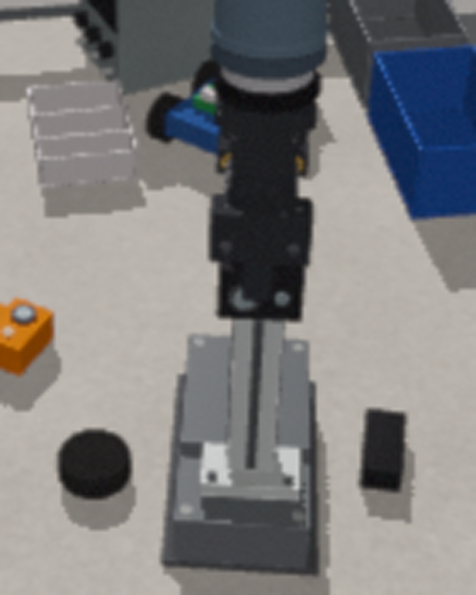

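The head has moved forward: its lower edge went from row 333 to row 318 in the zoom. The foot is still in place, so the mast is tipping, and I'll continue past the balance point.

>>> play_rows --pt "0 0.06 -0.01 0.13 0 0 -0.14" --pt "0 0.13 -0.01 0.26 0 0 -0.14" --pt "0 0.21 -0.02 0.39 0 0 -0.14" --pt "0 0.28 -0.02 0.53 0 0 -0.14" --pt "0 0.36 -0.03 0.66 0 0 -0.14" --pt "0 0.43 -0.03 0.79 0 0 -0.14" --pt "0 0.51 -0.03 0.93 0 0 -0.14" --pt "0 0.58 -0.03 1.06 0 0 -0.14" --pt "0 0.65 -0.03 1.19 0 0 -0.14" --pt "0 0.73 -0.03 1.33 0 0 -0.14" --pt "0 0.8 -0.02 1.46 0 0 -0.14" --pt "0 0.88 -0.02 1.59 0 0 -0.14" --pt "0 0.95 -0.01 1.73 0 0 -0.14" --pt "0 1.02 -0.01 1.86 0 0 -0.14" --pt "0 1.1 0 1.99 0 0 -0.14" --pt "0 1.17 0.01 2.13 0 0 -0.14" --pt "0 1.24 0.02 2.26 0 0 -0.14" --pt "0 1.32 0.03 2.39 0 0 -0.14" --pt "0 1.32 0.03 2.39 0 0 -0.14"

```text
time_s: 10.75
tool_pos: [0.5754, -0.0534, 0.2603]
tool_rot: [-0.018, 0.099, 0.978, -0.185]
wrist_force: [0.1, -0.3, -0.6]
finger_gap: 0.0503
```

```bash
python3 st.py
python3 - <<'E'
from cell import read_camera
import cv2,pickle
for n,(x0,y0,x1,y1) in {"side":(250,135,390,310)}.items():
    c=read_camera(n);pickle.dump(c,open(n+"5.pkl","wb"))
    cv2.imwrite(f"pics/{n}5z.png",cv2.resize(c["pixels"][y0:y1,x0:x1,::-1],None,fx=3.4,fy=3.4,interpolation=cv2.INTER_CUBIC))
E
```

```text
t 10.75 q [-0.4975  0.4962  0.4464  1.7087  0.1694  1.0932  1.1953] pos [ 0.5754 -0.0534  0.2603] F [ 0.121  -0.3125 -0.6171] gap 0.05031897152836262
[[-0.9799  0.1861 -0.0722]
 [ 0.1996  0.9124 -0.3574]
 [-0.0007 -0.3646 -0.9312]]
```

View pics/side5z.png

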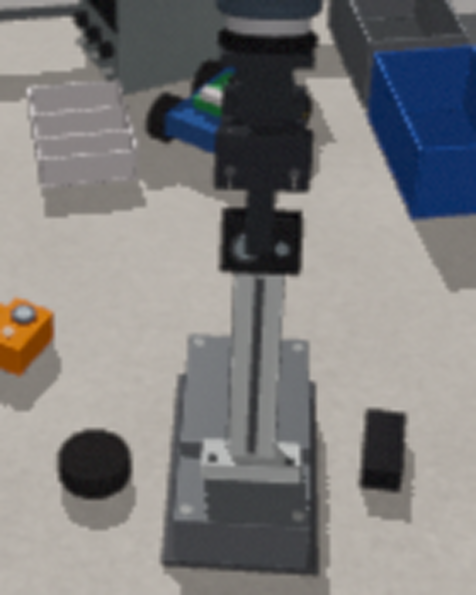

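```bash
cat >> gen.py <<'E'
def ph2(ths):
    L=[]
    for th in ths:
        b=th-(1.9+(th-23.8)*.545); g=.05+.022*np.clip((th-23.8)/50,0,1)
        L.append((*tcp2(th,b,g),b,g))
    rows(L)
E
python3 -c "
from gen import *
ph2([*np.arange(24.5,41,.95),40.65+.0])"
```

```text
[[-0.01, 0.1, -0.0, 0.14, 0.02, 0.02, -0.14], [-0.01, 0.18, -0.01, 0.21, 0.02, 0.02, -0.15], [-0.01, 0.26, -0.0, 0.28, 0.02, 0.02, -0.16], [-0.01, 0.35, -0.0, 0.36, 0.02, 0.02, -0.17], [-0.01, 0.43, 0.0, 0.43, 0.02, 0.02, -0.18], [-0.01, 0.52, 0.01, 0.5, 0.02, 0.02, -0.19], [-0.01, 0.6, 0.01, 0.57, 0.02, 0.02, -0.2], [-0.01, 0.68, 0.02, 0.64, 0.02, 0.02, -0.21], [-0.01, 0.77, 0.03, 0.72, 0.02, 0.02, -0.22], [-0.01, 0.85, 0.04, 0.79, 0.02, 0.02, -0.23], [-0.01, 0.93, 0.05, 0.86, 0.02, 0.02, -0.24], [-0.01, 1.01, 0.06, 0.93, 0.02, 0.02, -0.25], [-0.01, 1.1, 0.08, 1.0, 0.02, 0.02, -0.26], [-0.01, 1.18, 0.09, 1.08, 0.02, 0.02, -0.27], [-0.01, 1.26, 0.11, 1.15, 0.02, 0.02, -0.28], [-0.01, 1.34, 0.13, 1.22, 0.02, 0.02, -0.29], [-0.01, 1.42, 0.15, 1.29, 0.02, 0.02, -0.3], [-0.01, 1.5, 0.17, 1.36, 0.02, 0.02, -0.3], [-0.01, 1.5, 0.17, 1.36, 0.02, 0.02, -0.3]]
```

>>> play_rows --pt "0 0.1 0 0.14 0 0 -0.14" --pt "0 0.18 -0.01 0.21 0 0 -0.15" --pt "0 0.26 0 0.28 0 0 -0.16" --pt "0 0.35 0 0.36 0 0 -0.17" --pt "0 0.43 0 0.43 0 0 -0.18" --pt "0 0.52 0.01 0.5 0 0 -0.19" --pt "0 0.6 0.01 0.57 0 0 -0.2" --pt "0 0.68 0.02 0.64 0 0 -0.21" --pt "0 0.77 0.03 0.72 0 0 -0.22" --pt "0 0.85 0.04 0.79 0 0 -0.23" --pt "0 0.93 0.05 0.86 0 0 -0.24" --pt "0 1.01 0.06 0.93 0 0 -0.25" --pt "0 1.1 0.08 1.0 0 0 -0.26" --pt "0 1.18 0.09 1.08 0 0 -0.27" --pt "0 1.26 0.11 1.15 0 0 -0.28" --pt "0 1.34 0.13 1.22 0 0 -0.29" --pt "0 1.42 0.15 1.29 0 0 -0.3" --pt "0 1.5 0.17 1.36 0 0 -0.3"

```text
time_s: 12.6
tool_pos: [0.5861, -0.0014, 0.2321]
tool_rot: [-0.025, 0.097, 0.962, -0.254]
wrist_force: [0.3, 1.5, -0.4]
finger_gap: 0.0574
```

```bash
python3 st.py
cat > pic.py <<'E'
from cell import read_camera
import cv2,pickle,sys
k=sys.argv[1]
ims=[]
for n,(x0,y0,x1,y1) in {"side":(250,135,390,310),"top":(220,110,360,250)}.items():
    c=read_camera(n);pickle.dump(c,open(n+k+".pkl","wb"))
    ims.append(cv2.resize(c["pixels"][y0:y1,x0:x1,::-1],(392,int(392*(y1-y0)/(x1-x0))),interpolation=cv2.INTER_CUBIC))
h=max(i.shape[0] for i in ims)
ims=[cv2.copyMakeBorder(i,0,h-i.shape[0],0,0,cv2.BORDER_CONSTANT) for i in ims]
cv2.imwrite(f"pics/z{k}.png",cv2.hconcat(ims))
E
python3 pic.py 6; python3 -c "
from gen import *
ph2(np.arange(41.5,59,.95))"
```

```text
t 12.6 q [-0.6265  0.6158  0.4591  1.6537  0.2302  1.1507  1.0362] pos [ 0.5861 -0.0014  0.2321] F [ 0.3136  1.4843 -0.4048] gap 0.057375040470547166
[[-0.9797  0.1746 -0.098 ]
 [ 0.2003  0.8521 -0.4836]
 [-0.0009 -0.4934 -0.8698]]
[[-0.01, 0.05, 0.01, 0.07, 0.02, 0.03, -0.31], [-0.01, 0.14, 0.02, 0.14, 0.02, 0.03, -0.32], [-0.01, 0.22, 0.03, 0.21, 0.02, 0.03, -0.33], [-0.01, 0.3, 0.05, 0.28, 0.02, 0.03, -0.34], [-0.01, 0.38, 0.07, 0.35, 0.02, 0.03, -0.35], [-0.01, 0.46, 0.08, 0.43, 0.02, 0.03, -0.36], [-0.01, 0.54, 0.1, 0.5, 0.02, 0.03, -0.37], [-0.01, 0.62, 0.12, 0.57, 0.02, 0.03, -0.38], [-0.01, 0.7, 0.15, 0.64, 0.02, 0.03, -0.39], [-0.02, 0.78, 0.17, 0.71, 0.02, 0.03, -0.4], [-0.02, 0.86, 0.19, 0.79, 0.02, 0.03, -0.41], [-0.02, 0.94, 0.22, 0.86, 0.02, 0.03, -0.42], [-0.02, 1.02, 0.25, 0.93, 0.02, 0.03, -0.43], [-0.02, 1.1, 0.28, 1.0, 0.02, 0.03, -0.44], [-0.02, 1.17, 0.31, 1.07, 0.02, 0.03, -0.45], [-0.02, 1.25, 0.34, 1.15, 0.02, 0.03, -0.46], [-0.02, 1.33, 0.37, 1.22, 0.02, 0.03, -0.47], [-0.02, 1.4, 0.4, 1.29, 0.02, 0.03, -0.47], [-0.02, 1.48, 0.44, 1.36, 0.02, 0.02, -0.48]]
```

View pics/z6.png

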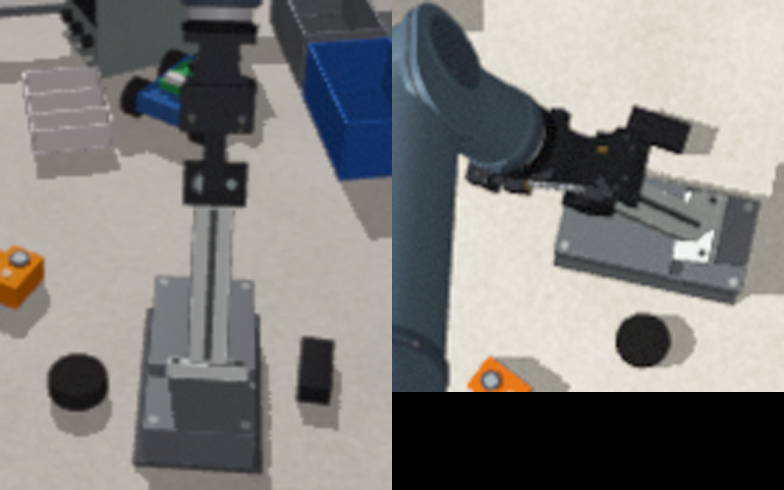

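The mast is leaning about 40° on the front finger, with the toe in the groove and the bystanders unmoved. Continuing to lower.

>>> play_rows --pt "0 0.05 0.01 0.07 0 0 -0.31" --pt "0 0.14 0.02 0.14 0 0 -0.32" --pt "0 0.22 0.03 0.21 0 0 -0.33" --pt "0 0.3 0.05 0.28 0 0 -0.34" --pt "0 0.38 0.07 0.35 0 0 -0.35" --pt "0 0.46 0.08 0.43 0 0 -0.36" --pt "0 0.54 0.1 0.5 0 0 -0.37" --pt "0 0.62 0.12 0.57 0 0 -0.38" --pt "0 0.7 0.15 0.64 0 0 -0.39" --pt "0 0.78 0.17 0.71 0 0 -0.4" --pt "0 0.86 0.19 0.79 0 0 -0.41" --pt "0 0.94 0.22 0.86 0 0 -0.42" --pt "0 1.02 0.25 0.93 0 0 -0.43" --pt "0 1.1 0.28 1.0 0 0 -0.44" --pt "0 1.17 0.31 1.07 0 0 -0.45" --pt "0 1.25 0.34 1.15 0 0 -0.46" --pt "0 1.33 0.37 1.22 0 0 -0.47" --pt "0 1.4 0.4 1.29 0 0 -0.47" --pt "0 1.48 0.44 1.36 0 0 -0.48"

```text
time_s: 14.6
tool_pos: [0.5947, 0.0413, 0.187]
tool_rot: [-0.032, 0.095, 0.941, -0.322]
wrist_force: [0.2, 1.9, 0.2]
finger_gap: 0.0655
```

```bash
python3 st.py; python3 pic.py 7; python3 -c "
from gen import *
ph2(np.arange(59.5,76.7,.95))"
```

```text
t 14.6 q [-0.7173  0.7718  0.4653  1.5805  0.2614  1.2053  0.9166] pos [0.5947 0.0413 0.187 ] F [0.2123 1.9151 0.2227] gap 0.06545099143550426
[[-0.98    0.1577 -0.1216]
 [ 0.1991  0.7749 -0.5999]
 [-0.0004 -0.6121 -0.7908]]
[[-0.02, 0.05, 0.02, 0.07, 0.02, 0.03, -0.49], [-0.02, 0.13, 0.04, 0.14, 0.02, 0.03, -0.5], [-0.02, 0.2, 0.07, 0.21, 0.02, 0.03, -0.51], [-0.02, 0.28, 0.1, 0.28, 0.02, 0.03, -0.52], [-0.03, 0.36, 0.13, 0.35, 0.02, 0.03, -0.53], [-0.03, 0.43, 0.16, 0.43, 0.02, 0.03, -0.54], [-0.03, 0.51, 0.19, 0.5, 0.02, 0.03, -0.55], [-0.03, 0.58, 0.23, 0.57, 0.02, 0.03, -0.56], [-0.03, 0.66, 0.26, 0.64, 0.02, 0.03, -0.57], [-0.03, 0.73, 0.3, 0.71, 0.02, 0.03, -0.58], [-0.03, 0.8, 0.34, 0.79, 0.02, 0.03, -0.59], [-0.03, 0.88, 0.38, 0.86, 0.02, 0.03, -0.6], [-0.03, 0.95, 0.42, 0.93, 0.02, 0.03, -0.61], [-0.03, 1.02, 0.46, 1.0, 0.02, 0.03, -0.62], [-0.03, 1.09, 0.5, 1.07, 0.02, 0.03, -0.63], [-0.03, 1.16, 0.55, 1.15, 0.02, 0.03, -0.64], [-0.03, 1.23, 0.59, 1.22, 0.02, 0.03, -0.64], [-0.03, 1.3, 0.64, 1.29, 0.02, 0.03, -0.64], [-0.03, 1.37, 0.69, 1.36, 0.02, 0.03, -0.64]]
```

View pics/z7.png

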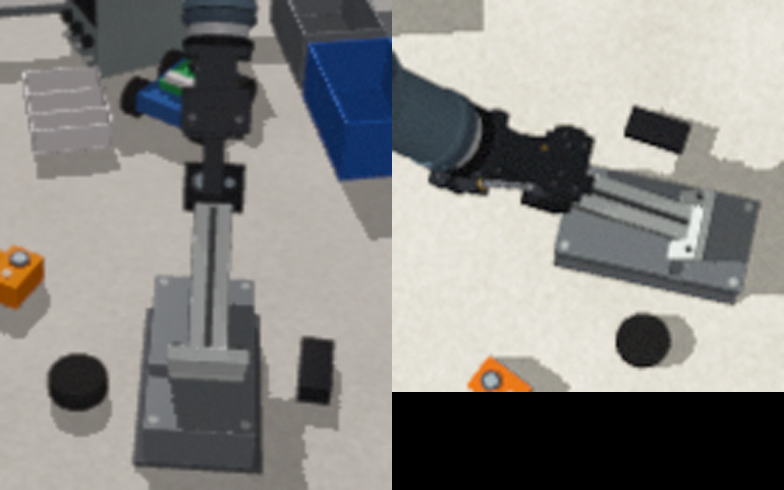

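>>> play_rows --pt "-0.02 0.05 0.02 0.07 0 0 -0.49" --pt "-0.02 0.13 0.04 0.14 0 0 -0.5" --pt "-0.02 0.2 0.07 0.21 0 0 -0.51" --pt "-0.02 0.28 0.1 0.28 0 0 -0.52" --pt "-0.02 0.36 0.13 0.35 0 0 -0.53" --pt "-0.02 0.43 0.16 0.43 0 0 -0.54" --pt "-0.02 0.51 0.19 0.5 0 0 -0.55" --pt "-0.02 0.58 0.23 0.57 0 0 -0.56" --pt "-0.02 0.66 0.26 0.64 0 0 -0.57" --pt "-0.02 0.73 0.3 0.71 0 0 -0.58" --pt "-0.02 0.8 0.34 0.79 0 0 -0.59" --pt "-0.02 0.88 0.38 0.86 0 0 -0.6" --pt "-0.02 0.95 0.42 0.93 0 0 -0.61" --pt "-0.02 1.02 0.46 1.0 0 0 -0.62" --pt "-0.02 1.09 0.5 1.07 0 0 -0.63" --pt "-0.02 1.16 0.55 1.15 0 0 -0.64" --pt "-0.02 1.23 0.59 1.22 0 0 -0.64" --pt "-0.02 1.3 0.64 1.29 0 0 -0.64" --pt "-0.02 1.37 0.69 1.36 0 0 -0.64"

```text
time_s: 16.6
tool_pos: [0.6004, 0.0673, 0.1308]
tool_rot: [-0.039, 0.092, 0.916, -0.388]
wrist_force: [0.6, 2.2, -1.8]
finger_gap: 0.0723
```

```bash
python3 st.py; python3 pic.py 8; python3 -c "
from gen import *
ph2(np.arange(77,90.9,.8))"
```

```text
t 16.6 q [-0.773   0.9464  0.4698  1.4942  0.2794  1.2587  0.828 ] pos [0.6004 0.0673 0.1308] F [ 0.6232  2.156  -1.77  ] gap 0.07227452475103256
[[-0.9801  0.1376 -0.1431]
 [ 0.1986  0.6815 -0.7044]
 [ 0.0006 -0.7188 -0.6952]]
[[-0.02, 0.02, -0.0, 0.02, 0.02, 0.04, -0.64], [-0.02, 0.09, 0.03, 0.08, 0.02, 0.04, -0.64], [-0.02, 0.15, 0.07, 0.14, 0.02, 0.04, -0.64], [-0.02, 0.22, 0.1, 0.2, 0.02, 0.04, -0.64], [-0.02, 0.28, 0.14, 0.26, 0.02, 0.04, -0.64], [-0.02, 0.34, 0.17, 0.32, 0.02, 0.04, -0.64], [-0.02, 0.4, 0.21, 0.39, 0.02, 0.04, -0.64], [-0.02, 0.47, 0.25, 0.45, 0.02, 0.04, -0.64], [-0.02, 0.53, 0.29, 0.51, 0.02, 0.04, -0.64], [-0.02, 0.59, 0.33, 0.57, 0.02, 0.04, -0.64], [-0.02, 0.65, 0.37, 0.63, 0.02, 0.04, -0.64], [-0.02, 0.71, 0.41, 0.69, 0.02, 0.04, -0.64], [-0.02, 0.76, 0.45, 0.75, 0.02, 0.04, -0.64], [-0.02, 0.82, 0.5, 0.81, 0.02, 0.04, -0.64], [-0.02, 0.88, 0.54, 0.87, 0.02, 0.04, -0.64], [-0.02, 0.94, 0.58, 0.93, 0.02, 0.04, -0.64], [-0.02, 0.99, 0.63, 0.99, 0.02, 0.04, -0.64], [-0.02, 1.05, 0.68, 1.05, 0.02, 0.04, -0.64]]
```

View pics/z8.png

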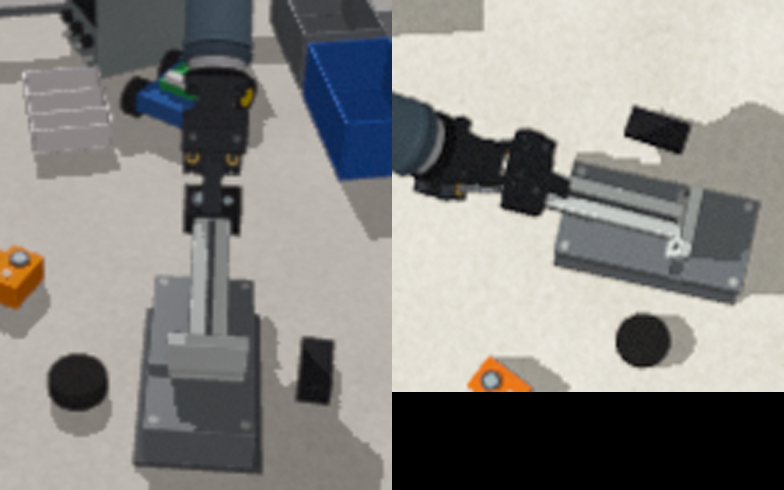

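The mast is at about 77°, supported and aligned with the block. Now the last stretch.

>>> play_rows --pt "-0.02 0.02 0 0.02 0 0 -0.64" --pt "-0.02 0.09 0.03 0.08 0 0 -0.64" --pt "-0.02 0.15 0.07 0.14 0 0 -0.64" --pt "-0.02 0.22 0.1 0.2 0 0 -0.64" --pt "-0.02 0.28 0.14 0.26 0 0 -0.64" --pt "-0.02 0.34 0.17 0.32 0 0 -0.64" --pt "-0.02 0.4 0.21 0.39 0 0 -0.64" --pt "-0.02 0.47 0.25 0.45 0 0 -0.64" --pt "-0.02 0.53 0.29 0.51 0 0 -0.64" --pt "-0.02 0.59 0.33 0.57 0 0 -0.64" --pt "-0.02 0.65 0.37 0.63 0 0 -0.64" --pt "-0.02 0.71 0.41 0.69 0 0 -0.64" --pt "-0.02 0.76 0.45 0.75 0 0 -0.64" --pt "-0.02 0.82 0.5 0.81 0 0 -0.64" --pt "-0.02 0.88 0.54 0.87 0 0 -0.64" --pt "-0.02 0.94 0.58 0.93 0 0 -0.64" --pt "-0.02 0.94 0.58 0.93 0 0 -0.64"

```text
time_s: 18.4
tool_pos: [0.6023, 0.0767, 0.0864]
tool_rot: [-0.044, 0.089, 0.896, -0.433]
wrist_force: [0.2, 0.2, -1.6]
finger_gap: 0.0721
```

```bash
python3 st.py; python3 pic.py 9
```

```text
t 18.4 q [-0.7961  1.0747  0.4716  1.4265  0.2875  1.2966  0.7787] pos [0.6023 0.0767 0.0864] F [ 0.219   0.2161 -1.6398] gap 0.0721474504221814
[[-0.9802  0.121  -0.1566]
 [ 0.1979  0.6093 -0.7678]
 [ 0.0025 -0.7836 -0.6212]]
```

View pics/z9.png

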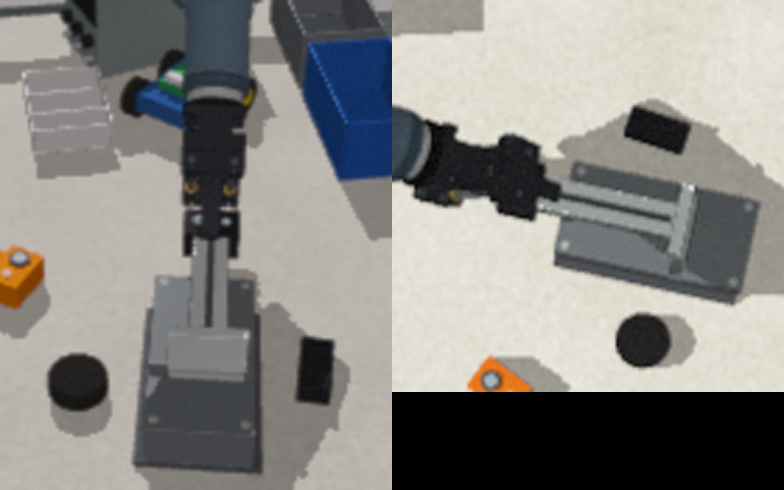

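>>> play_rows --pt "0 0 0 0 0 0 -0.66" --pt "0 0 0 0 0 0 -0.68" --pt "0 0 0 0 0 0 -0.7" --pt "0 0 0 0 0 0 -0.72" --pt "0 0 0 0 0 0 -0.74" --pt "0 0 0 0 0 0 -0.76" --pt "0 0 0 0 0 0 -0.78" --pt "0 0 0 0 0 0 -0.8" --pt "0 0 0 0 0 0 -0.83" --pt "0 0 0 0 0 0 -0.86" --pt "0 0 0 0 0 0 -0.89" --pt "0 0 0 0 0 0 -0.92" --pt "0 0 0 0 0 0 -0.96" --pt "0 0 0 0 0 0 -1" --pt "0 0 0 0 0 0 -1" --pt "0 0 0 0 0 0 -1"

```text
time_s: 20.1
tool_pos: [0.6025, 0.0766, 0.087]
tool_rot: [-0.044, 0.089, 0.896, -0.433]
wrist_force: [-0.0, -1.1, -0.5]
finger_gap: 0.0882
```

```bash
python3 st.py; python3 pic.py 10
```

```text
t 20.1 q [-0.7959  1.0736  0.4719  1.4266  0.2875  1.2966  0.7789] pos [0.6025 0.0766 0.087 ] F [-0.0108 -1.0736 -0.5006] gap 0.08821467585795251
[[-0.9802  0.1218 -0.1563]
 [ 0.1982  0.6097 -0.7675]
 [ 0.0018 -0.7832 -0.6217]]
```

View pics/z10.png

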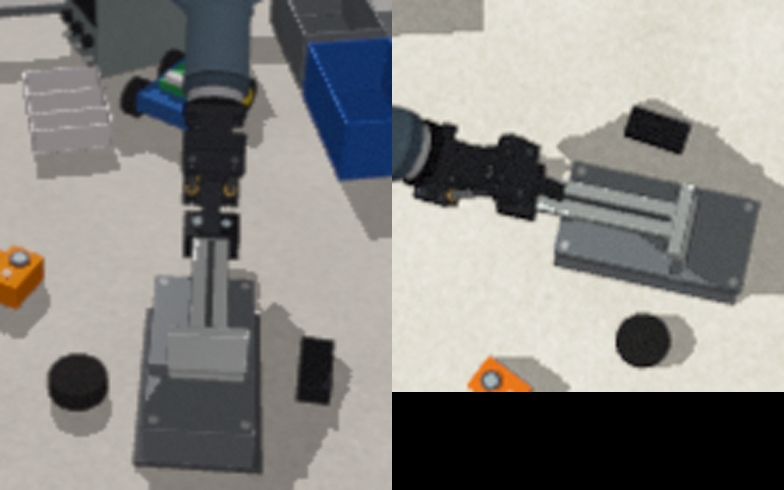

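>>> play_rows --pt "0 0.05 0 0 0 0 -1" --pt "0 0.1 0 0 0 0 -1" --pt "0 0.15 0 0 0 0 -1" --pt "0 0.15 -0.1 0 0 0 -1" --pt "0 0.15 -0.25 0 0 0 -1" --pt "0 0.15 -0.4 0 0 0 -1" --pt "0 0.15 -0.6 0 0 0 -1" --pt "0 0.15 -0.8 0 0 0 -1" --pt "0 0.15 -1.0 0 0 0 -1" --pt "0 0.15 -1.3 0 0 0 -1" --pt "0 0.15 -1.6 0 0 0 -1" --pt "0 0.15 -2.0 0 0 0 -1" --pt "0 0.15 -2.4 0 0 0 -1" --pt "0 0.15 -2.8 0 0 0 -1" --pt "0 0.15 -2.8 0 0 0 -1"

```text
time_s: 21.7
tool_pos: [0.6218, 0.169, 0.1532]
tool_rot: [-0.043, 0.089, 0.897, -0.431]
wrist_force: [0.5, -0.4, 0.2]
finger_gap: 0.0882
```

```bash
python3 st.py; python3 pic.py 11
```

```text
t 21.7 q [-0.8481  1.0601  0.4657  1.227   0.2575  1.5262  0.8043] pos [0.6218 0.169  0.1532] F [ 0.5038 -0.3617  0.2444] gap 0.08821012452114042
[[-0.9807  0.1221 -0.1526]
 [ 0.1954  0.6121 -0.7662]
 [-0.0001 -0.7813 -0.6242]]
```

View pics/z11.png

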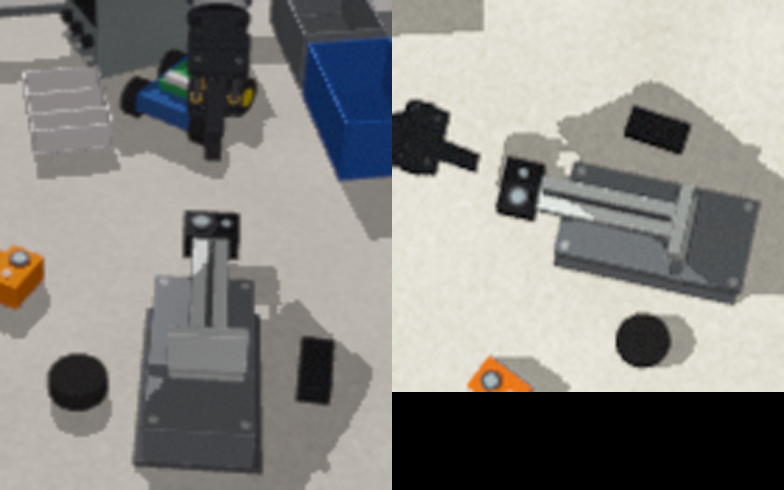

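The mast lies along the bed, with its head overhanging at (520,188) in the right panel. I'll raise the hand clear and then measure.

>>> play_rows --pt "0 -0.5 -0.4 0 0 0 -1" --pt "0 -1.0 -0.8 0 0 0 -1" --pt "0 -1.5 -1.2 0 0 0 -1" --pt "0 -2.0 -1.6 0 0 0 -1" --pt "0 -2.4 -1.9 0 0 0 -1" --pt "0 -2.9 -2.3 0 0 0 -1" --pt "0 -2.9 -2.3 0 0 0 -1" --pt "0 -2.9 -2.3 0 0 0 -1"

```text
time_s: 22.6
tool_pos: [0.6209, 0.1659, 0.2997]
tool_rot: [-0.044, 0.089, 0.896, -0.432]
wrist_force: [1.1, -0.2, 0.4]
finger_gap: 0.0884
```

```bash
python3 st.py
python3 - <<'E'
from cell import read_camera
from h import *
import cv2
for n,(x0,y0,x1,y1) in {"side":(270,190,390,310),"top":(240,135,360,235)}.items():
    c=read_camera(n);pickle.dump(c,open(n+"12.pkl","wb"))
    cv2.imwrite(f"pics/{n}12.png",c["pixels"][:,:,::-1])
    cv2.imwrite(f"pics/{n}12z.png",cv2.resize(c["pixels"][y0:y1,x0:x1,::-1],None,fx=5,fy=5,interpolation=cv2.INTER_CUBIC))
    # predicted head corners (upper side z=.096)
    G=np.array([.563,-.110]);d=np.array([.2025,.9793]);l=np.array([-.9793,.2025])
    for x,y,z in((219,32,96),(219,-32,96),(174,32,96),(174,-32,96),(4,40,114),(4,-40,114) ,(4,40,64),(18,40,114)):
        w=G+d*x/1e3+l*y/1e3;uv=proj(c,[*w,z/1e3]);print(n,(x,y,z),((uv-[x0,y0]+.5)*5-.5).round(0))
E
```

```text
t 22.6 q [-0.8624  0.8973  0.5108  1.1819  0.3104  1.7011  0.9143] pos [0.6209 0.1659 0.2997] F [ 1.133  -0.2185  0.4335] gap 0.08838036993375538
[[-0.9801  0.122  -0.1564]
 [ 0.1983  0.61   -0.7672]
 [ 0.0018 -0.7829 -0.6221]]
side (219, 32, 96) [223.  98.]
side (219, -32, 96) [323. 103.]
side (174, 32, 96) [220. 143.]
side (174, -32, 96) [323. 149.]
side (4, 40, 114) [192. 316.]
side (4, -40, 114) [337. 324.]
side (4, 40, 64) [191. 378.]
side (18, 40, 114) [194. 298.]
top (219, 32, 96) [ 83. 252.]
top (219, -32, 96) [106. 156.]
top (174, 32, 96) [152. 268.]
top (174, -32, 96) [175. 171.]
top (4, 40, 114) [413. 334.]
top (4, -40, 114) [440. 211.]
top (4, 40, 64) [407. 344.]
top (18, 40, 114) [391. 329.]
```

View pics/side12z.png

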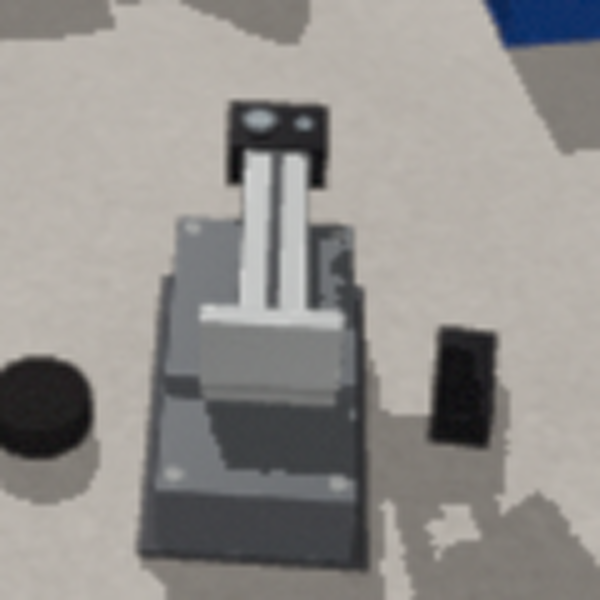

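View pics/top12z.png

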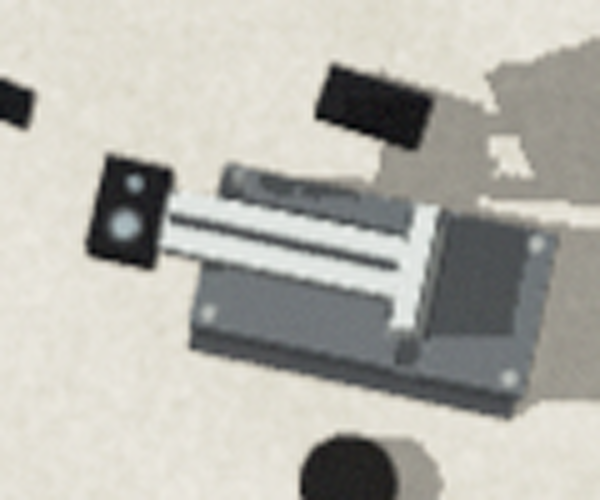

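View pics/side12.png

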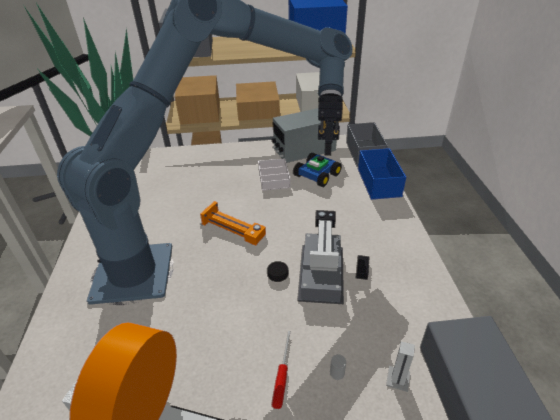

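The measured head corners match the predicted lying pose to about 1 px in both views. The bystanders are where they were and the hand is clear, so I'm handing in.

```bash
python3 -c "
from cell import hand_in
print(hand_in())"
```

```text
the job is handed in; nothing more can be done
None
```

The mast now lies flat along the block's long bed with its toe in the groove. The hand is well clear, and the job was handed in at about 23 s.

**How it was done:** The open fingers straddled the head loosely. The rear finger pushed the mast past its balance point. The front finger then caught it and lowered it at about 9–10° per second, and I eased it off before pulling the hand back. The mast was never gripped or lifted.

**Last checks:**
- **Pose:** the head corners matched the predicted flat position to within about 1.5 px in both views (roughly 3 mm). That is about the calibration's accuracy.
- **Toe:** in both views the foot is at the groove, but the toe itself could not be seen directly.
- **Bystanders:** the wheel, battery, rover, tray, post, driver, motor and the orange look-alike look unmoved. I compared them by eye only, and the motor now stands in shadow.
- **Forces:** wrist-force readings after each move stayed around 2 N. I did not read the values during the moves.

No check failed. The one moment the mast was not held was crossing the balance point, where about 10 mm of finger play let it swing forward roughly 3° from the rear finger onto the front one.

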